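# Lean a loudspeaker baffle on its drying stand and set the toe stop

## Task

Set the touch-dry loudspeaker baffle (the taller of the two panels in the dowel rack) up on the drying stand to finish drying: stand it on its lower short edge in the middle, squarely leaning back against the low fence at about 15 degrees from upright, and let it down gently rather than dropping it. Slide the wooden toe stop along its track until it bears against the foot of the baffle, so that the foot cannot creep out, without pushing the baffle up straight. Leave the shorter panel in the rack and do not disturb anything else.

Things in the scene. Friction and masses are not known exactly. Their poses are not given: they have to be found in the camera images.
- baffle_center (a point): Centre (90 mm above the foot) of the loudspeaker baffle: plywood panel 180 mm tall, 80 wide, 12 thick, 0.17 kg, both faces alike, with a 56 mm round hole centred 58 mm above its foot and a 22 mm one at 112 mm; the top 55 mm is solid, to be held across the thickness. x: thickness, y: width, z: up to its top edge. Starts upright in one of the rack's two places.
- baffle_foot (a point): Middle of the baffle's lower edge face (80 x 12 mm); axes as at its centre.
- baffle_top (a point): Middle of the baffle's upper edge face, 180 mm from the foot; same axes.
- meter_panel_center (a point): Centre (half-way up) of the other panel in the rack, which stays there: plywood, 115 mm tall, 80 wide, 12 thick, with a rectangular 45 x 40 mm cut-out. Axes as for the baffle.
- rack: Dowel rack, fixed: wooden base 110 x 110 x 14 mm, eight upright dowels 10 mm thick whose tops are 68 mm above the bench. Origin: middle of its underside. Panels stand on the base at x = -26 and +26 mm, faces across x, between four dowels with 1.5 mm to spare at either face: lift straight up at least 60 mm to come clear.
- stand: Drying stand, fixed: plywood base 200 (x) x 120 (y) x 18 mm, origin at the middle of its underside. The fence is near its +x end, front face at x = +58 mm; on the other side the toe stop slides on a flush aluminium track along x (at y = 0). The baffle stands on the base between the two and leans towards +x.
- fence: Low wall on the stand: upright plywood board 112 mm wide, 12 thick, 110 high above the base (top 128 mm above the bench), braces behind. Origin: bottom middle of its front face, at the base's upper surface; x points away from the toe stop. The baffle rests on its upper front edge and reaches above it; at 15 degrees the baffle's lower back edge is 29 mm in front of the face.
- toe_stop (a joint): Slide of the toe stop in m, 0 to 0.08, growing towards the fence (+x of the stand); about 5 N of friction, stays where it is left. At 0 its face is 98 mm in front of the fence's face.
- stop_face (a point): Bottom middle of the toe stop's face, at the height of the base's upper surface: the stop's wooden cross-bar is 100 mm wide (y), 24 high, 22 thick and bears on the front lower edge of the leaning baffle. x points to the fence, z up.
- stop_knob (a point): Centre of the round black knob on the toe stop, 40 mm behind the face and 46 mm above the stand's base: 31 mm across, 26 high, on a thin stem, 19 mm free beneath it. Grip it from above to slide the stop; it does not turn.
- mug: White beaker, 77 mm across and 106 mm high, a bystander to leave alone; origin at the middle of its underside.
- tub: White lidded tub, 63 mm across and 55 mm high, a bystander to leave alone; origin at the middle of its underside.
- bit_tube: Clear tube of driver bits with black caps, 78 x 33 x 33 mm, lying, a bystander to leave alone; origin at the middle of its underside.
- fitting: Cast metal pipe fitting, 106 x 145 x 39 mm, a bystander to leave alone; origin at the middle of its underside.

How it is judged:
By the outcome, as a careful person would: the job done as asked, in the order asked, and still so for the second after the job is handed in, with the robot touching nothing.
It also fails if it takes over 54 s, if anything falls off the work surface, if the arm or the gripper's body presses on something with over 40 N, if the wrist force passes 120 N, or if a joint passes its speed limit or range.

## Robot

A 6-joint arm with a two-finger parallel gripper is mounted at the origin on the work surface; the furniture and walls round the work are solid. World frame = base frame: x ahead of the robot, y to its left, z up, the work surface at z = 0. Lengths are in mm, angles in rad, forces in N, time in s.
With the tool pointing down it reaches from about 350 to 875 mm from the base axis. Payload 4.2 kg.
Tool frame: the origin (TCP) lies between the finger pads; the fingertips stand 17 mm ahead of it and the grasp point (between the pads) lies 2 mm behind it; z points along the fingers, y is the line along which they close (so a half turn about z gives the same grasp; the last joint's range is limited). The gripper opens to 85 mm and grips with 20 to 120 N. Pads are 22 mm wide; open, the fingers measure 114 mm over their backs; the gripper's body (76 mm by 85 mm) begins 54 mm behind the grasp point. The pads swing forward as they close: fully open they stand 13 mm farther back than shut.
Start: joints at [-0.913, 0.385, 0.008, 0, -1.194, -0.259], TCP at [242.709, -575.927, 248.312] pointing down, gripper open.
Joint ranges: [-3.14, 3.14], [-1.21, 2.06], [-1.07, 1.41], [-3.16, 2.05], [-2.99, -0.16], [-3.1, 3.1]. Speed limits (rad/s): [2.79, 2.79, 3.14, 3.14, 3.14, 3.14].

## Interface

Orientations are given as a 3x3 rotation matrix whose columns are the frame's x, y, z axes.
In Python, from cell import sensors, optics, workorder gives the robot as it stands.
- The arm moves only by the tool step_arm, never from a script. Its argument "targets" is a list of rows, each an object with "xyz": the shift along the tool's x, y, z in cm, a list of three; "delta_rot": the turn, a rotation vector about the tool's x, y, z in degrees, a list of three. In form: [{"xyz": [tx, ty, tz], "delta_rot": [rx, ry, rz]}, ...]. A call has exactly 10 rows; each row is the pose to reach, as a shift and turn from the pose commanded when the call began, along the tool's axes at that moment; what a row does not reach only later rows make up. A row lasts 1/12 s, in which the tool goes at most 41.7 mm and 7.16 degrees, less where a joint would pass 70% of its speed; a pose out of reach is approached as far as the arm can. A call with a gripper value outside its range is refused whole. "fingers" is the opening, from 0 (shut) to 1 (fully open), set as the call begins (left out, the last holds). The fingers move at their own pace and stop on an object; "newtons" is the grip in N (left out, the last holds). Time passes only in rows, so rows that repeat a pose let the fingers close, or fill a call up. It gives the time, the measured TCP pose, the force, the opening and the grip force at its end, in the units of the state.
- sensors.get_state(): the state, without advancing time (a new reading comes with each control period).
- optics.snapshot(name): name is "scene" or "top" or "wrist"; returns the picture (400x640x3 uint8, red, green, blue); there is no depth.
- optics.camera_params(name): a dict with "camera_matrix" (3x3 intrinsics, pixels), "origin" and "attitude" of the camera in the world; the wrist camera has in their place "tool_from_camera" (4x4, takes a point from camera to tool coordinates, whose origin is the TCP and whose axes are the flange's). Camera axes: x right, y down, z forward; pixel columns grow to the right and rows downward; lengths in mm; the calibration is good to about 2 mm. A picture is of the moment at which its call begins: read the wrist's pose just before it. camera_params takes no time and is no camera call.
- workorder.sign_off(): hands the job in; it is judged then, once.
The state is a dict: "time": time; "joints": joint angles; "qd": joint speeds; "joint_efforts": joint torques, N m; "tcp_pos": TCP position; "tool_rot": TCP orientation; "contact_force": force on the tool from outside, world axes, zero at the start; "moment": the same for the moment, N m; "finger_gap": finger opening in mm; "gripper_force": force on a finger pad.
Only numpy, scipy, OpenCV 4.12 (cv2) and the standard library are available. Lean on these libraries where they do the work, as an engineer would, in place of code of your own. Each camera call takes 0.05 s, during which the arm holds its last target. There are 200 camera calls.

## Working session

There is one attempt and no reset: what is moved stays moved. The work goes in short steps, Python scripts to look and compute and a tool call to move; the robot and the scene stay as the last step left them, time stands still between calls to the robot, and variables do not carry over. Pictures are saved under pics/ and viewed, at most 10 in all, crops included, and the job is handed in when it is done.

Besides the shell and the picture viewer there is one more tool, called after "Request:" as name(argument=value, ...), one argument or row to a line, values as JSON. step_arm: Moves the arm, as the interface text tells. Its arguments: {"type":"object","properties":{"targets":{"type":"array"},"fingers":{"type":"number"},"newtons":{"type":"number"}},"required":["targets"]}

```bash
mkdir -p pics; ls; python3 - <<'E'
from cell import sensors, optics
import cv2,numpy as np
s=sensors.get_state(); print(s['time'],s['tcp_pos'],np.round(s['tool_rot'],3).tolist(),s['finger_gap'])
for n in ("scene","top"):
    cv2.imwrite(f"pics/{n}0.png",optics.snapshot(n)[:,:,::-1])
for n in ("scene","top","wrist"): print(n,optics.camera_params(n))
E
```

```text
pics
0.0 [ 242.50659524 -575.44401134  247.23372119] [[-0.922, -0.388, -0.001], [-0.388, 0.922, 0.002], [0.0, 0.002, -1.0]] 85.61283686907105
scene {'camera_matrix': array([[457.94332517,   0.        , 314.89641566],
       [  0.        , 457.94332517, 200.87843201],
       [  0.        ,   0.        ,   1.        ]]), 'origin': array([ -9.72624661, 867.2903856 , 905.27764973]), 'attitude': array([[-0.85962704, -0.28325859,  0.4252128 ],
       [-0.51091734,  0.48015924, -0.71302916],
       [-0.00219822, -0.83018774, -0.55747959]])}
top {'camera_matrix': array([[384.84227568,   0.        , 314.91257376],
       [  0.        , 384.84227568, 202.43181488],
       [  0.        ,   0.        ,   1.        ]]), 'origin': array([ 494.41656424, -103.47647989, 1144.55595852]), 'attitude': array([[-0.0109208 , -0.99711966,  0.07505412],
       [-0.99961777,  0.0127929 ,  0.02450808],
       [-0.02539765, -0.07475779, -0.99687824]])}
wrist {'camera_matrix': array([[328.54099294,   0.        , 322.49639653],
       [  0.        , 328.54099294, 197.30520955],
       [  0.        ,   0.        ,   1.        ]]), 'tool_from_camera': array([[ 4.64994094e-04, -9.66039233e-01, -2.58395015e-01,
         6.42668340e+01],
       [ 9.99999138e-01,  7.66578918e-04, -1.06639680e-03,
         9.20853050e-01],
       [ 1.22826132e-03, -2.58394296e-01,  9.66038757e-01,
        -1.24547403e+02],
       [ 0.00000000e+00,  0.00000000e+00,  0.00000000e+00,
         1.00000000e+00]])}
```

View pics/top0.png

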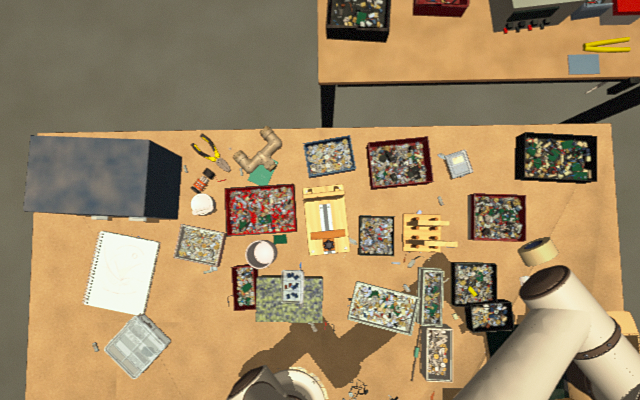

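View pics/scene0.png

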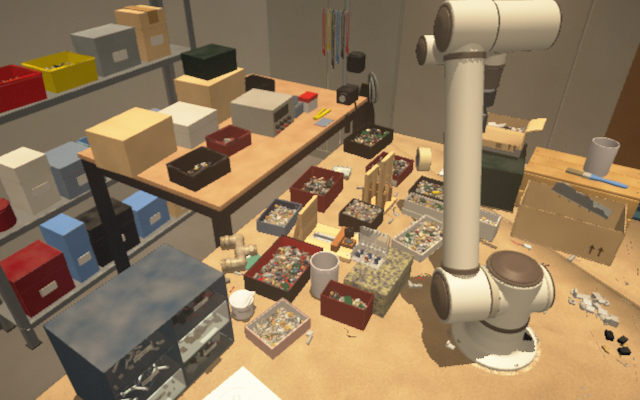

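The top view shows the stand near (326,222) with its fence up-image and knob at about (328,244). The rack is near (424,233). I'll enlarge both.

```bash
python3 - <<'E'
import cv2,numpy as np
t=cv2.imread("pics/top0.png")[170:270,290:470]
s=cv2.imread("pics/scene0.png")[140:270,280:430]
a=cv2.resize(t,None,fx=4.4,fy=4.4,interpolation=cv2.INTER_CUBIC)
cv2.imwrite("pics/topc.png",a)
E
```

```text
(no output)
```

View pics/topc.png

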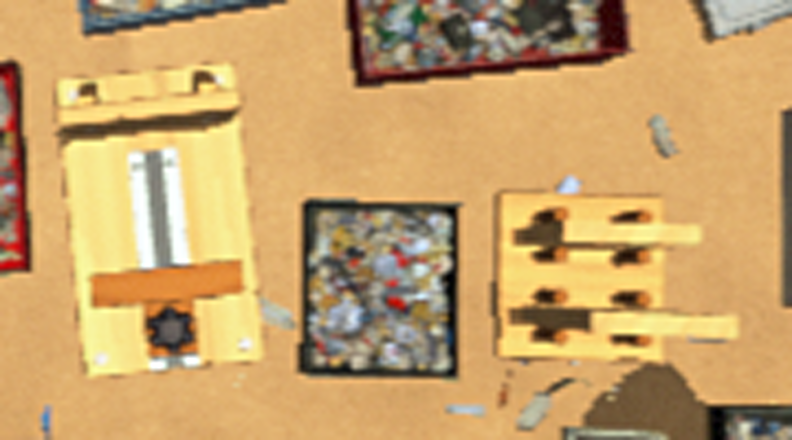

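The crop shows the stand with its fence front-top edge from (58,125) to (240,108) and its base's front corners at (88,375) and (262,360). The knob is at (172,328). In the rack, the lower (robot-side) panel reaches furthest outward and is the baffle, with its top edge spanning (590..738, 326).

```bash
cat > h.py <<'E'
from cell import sensors, optics
import cv2,numpy as np
def ray(n,uv,s=None):
    p=optics.camera_params(n);K=p['camera_matrix']
    d=np.linalg.inv(K)@np.array([uv[0],uv[1],1.])
    if n=='wrist':
        T=p['tool_from_camera'];R=np.array(s['tool_rot']);
        return np.array(s['tcp_pos'])+R@T[:3,3], R@T[:3,:3]@d
    return np.array(p['origin']),np.array(p['attitude'])@d
def hit(n,uv,z,s=None):
    o,d=ray(n,uv,s);return o+d*(z-o[2])/d[2]
def proj(n,P,s=None):
    p=optics.camera_params(n);K=p['camera_matrix']
    if n=='wrist':
        T=p['tool_from_camera'];R=np.array(s['tool_rot']);o=np.array(s['tcp_pos'])+R@T[:3,3];A=R@T[:3,:3]
    else:o=np.array(p['origin']);A=np.array(p['attitude'])
    q=K@(A.T@(np.asarray(P)-o));return q[:2]/q[2]
E
python3 - <<'E'
from h import *
f=lambda u,v,z:np.round(hit('top',(290+u/4.4,170+v/4.4),z),1)
for n,u,v,z in [("bafL",590,325,194),("bafR",738,327,194),("metR",700,234,129),("rackUL",498,192,14),("rackUR",663,196,14),("rackLR",663,357,14),("rackLL",495,357,14),
 ("stLL",88,375,18),("stLR",262,360,18),("fenL",58,125,128),("fenR",240,108,128),("fenbackL",58,80,128),("fenBR",232,66,128),("knob",172,328,90),("barUL",92,277,42),("barUR",243,262,42),("trackT",152,150,18),("trackB",175,365,18)]: print(n,f(u,v,z))
E
```

```text
bafL [ 461.2 -345.5  194. ]
bafR [ 459.3 -426.8  194. ]
metR [ 512.  -428.7  129. ]
rackUL [ 543.4 -333.4   14. ]
rackUR [ 539.4 -442.1   14. ]
rackLR [ 433.5 -438.4   14. ]
rackLL [ 434.5 -328.4   14. ]
stLL [425.5 -59.8  18. ]
stLR [ 434.2 -174.7   18. ]
fenL [582.1 -47.5 128. ]
fenR [ 590.9 -157.2  128. ]
fenbackL [609.4 -47.7 128. ]
fenBR [ 616.4 -152.8  128. ]
knob [ 458.3 -114.9   90. ]
barUL [490.1 -64.   42. ]
barUR [ 498.7 -162.    42. ]
trackT [ 574. -104.   18.]
trackB [ 431.5 -117.4   18. ]
```

```bash
cat >> h.py <<'E'
from scipy.spatial.transform import Rotation as Ro
def tool(yaw,tilt_axis=None,tilt=0):
    """tool down, tool x at world heading yaw(deg); then world rotation tilt(deg) about tilt_axis"""
    a=np.radians(yaw);x=np.array([np.cos(a),np.sin(a),0]);z=np.array([0,0,-1.]);R=np.column_stack([x,np.cross(z,x),z])
    if tilt_axis is not None: R=Ro.from_rotvec(np.radians(tilt)*np.asarray(tilt_axis)).as_matrix()@R
    return R
def plan(P,R,s=None):
    s=s or sensors.get_state();R0=np.array(s['tool_rot'])
    print('t',round(s['time'],2),'xyz cm',np.round(R0.T@(np.asarray(P)-s['tcp_pos'])/10,2),'rot',np.round(np.degrees(Ro.from_matrix(R0.T@R).as_rotvec()),1))
E
python3 - <<'E'
from h import *
plan((460.5,-386,300),tool(-91.7))
E
```

```text
t 0.1 xyz cm [-27.44   9.01  -5.25] rot [  0.1   0.1 -65.5]
```

Request:
step_arm(
  targets=[
    {"xyz": [-27.4,9,-5.3],"delta_rot": [0.1,0.1,-65.5]},
    {"xyz": [-27.4,9,-5.3],"delta_rot": [0.1,0.1,-65.5]},
    {"xyz": [-27.4,9,-5.3],"delta_rot": [0.1,0.1,-65.5]},
    {"xyz": [-27.4,9,-5.3],"delta_rot": [0.1,0.1,-65.5]},
    {"xyz": [-27.4,9,-5.3],"delta_rot": [0.1,0.1,-65.5]},
    {"xyz": [-27.4,9,-5.3],"delta_rot": [0.1,0.1,-65.5]},
    {"xyz": [-27.4,9,-5.3],"delta_rot": [0.1,0.1,-65.5]},
    {"xyz": [-27.4,9,-5.3],"delta_rot": [0.1,0.1,-65.5]},
    {"xyz": [-27.4,9,-5.3],"delta_rot": [0.1,0.1,-65.5]},
    {"xyz": [-27.4,9,-5.3],"delta_rot": [0.1,0.1,-65.5]},
  ],
  fingers=0.6,
)

```text
time: 0.93
tcp_pos: [460.9, -385.6, 300.8]
tool_rot: [[-0.024, -1.0, -0.0], [-1.0, 0.024, -0.002], [0.002, 0.0, -1.0]]
contact_force: [0.4, -0.2, -0.2]
finger_gap: 50.9
gripper_force: 0.0
```

```bash
python3 - <<'E'
from h import *
s=sensors.get_state();im=optics.snapshot('wrist')
print(s['time'],s['tcp_pos'],np.round(s['tool_rot'],3).tolist(),s['finger_gap'],s['joints'])
cv2.imwrite('pics/w1.png',im[:,:,::-1])
E
```

```text
0.9333 [ 460.92830428 -385.5741462   300.78742899] [[-0.024, -1.0, -0.0], [-1.0, 0.024, -0.002], [0.002, 0.0, -1.0]] 50.912896812031825 [-0.42666079  0.31258802  0.03176349  0.00171033 -1.28962049  0.4020666 ]
```

View pics/w1.png

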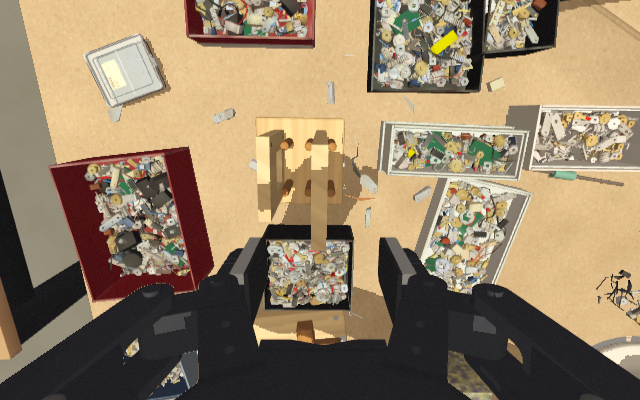

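The wrist view shows the baffle's top edge as a strip about 17 px wide, from about (320,133) to (319,252). The shorter panel is at (264,175).

```bash
python3 - <<'E'
from h import *
s=sensors.get_state()
for uv in [(311,134),(328,134),(310,250),(327,250)]: print(np.round(hit('wrist',uv,194,s),1))
im=cv2.imread('pics/w1.png')
for r in (150,190,230): print(r,im[r,298:340].sum(1).tolist())
E
```

```text
[ 467.6 -434.2  194. ]
[ 455.8 -433.9  194. ]
[ 471.6 -347.4  194. ]
[ 458.6 -347.1  194. ]
150 [625, 631, 634, 633, 631, 627, 620, 615, 559, 470, 469, 457, 448, 616, 650, 647, 645, 643, 645, 644, 648, 647, 650, 652, 652, 653, 656, 661, 660, 662, 625, 462, 382, 418, 445, 437, 449, 575, 644, 644, 642, 644]
190 [383, 379, 382, 382, 379, 373, 358, 203, 238, 243, 242, 240, 241, 421, 417, 418, 420, 418, 420, 420, 417, 416, 418, 413, 415, 412, 406, 401, 392, 299, 216, 245, 233, 237, 230, 222, 189, 381, 384, 367, 374, 379]
230 [57, 52, 68, 65, 62, 62, 65, 69, 59, 60, 60, 47, 53, 393, 395, 397, 397, 395, 401, 397, 402, 405, 399, 400, 399, 397, 396, 395, 377, 57, 64, 62, 70, 53, 51, 64, 61, 68, 70, 69, 68, 64]
```

```bash
python3 - <<'E'
from h import *
plan((463,-387,167),tool(-92))
E
```

```text
t 0.98 xyz cm [ 0.07 -0.27 13.38] rot [ 0.  -0.1  0.4]
```

Request:
step_arm(
  targets=[
    {"xyz": [0.1,-0.2,3.5],"delta_rot": [0,0,0.4]},
    {"xyz": [0.1,-0.2,7],"delta_rot": [0,0,0.4]},
    {"xyz": [0.1,-0.2,9],"delta_rot": [0,0,0.4]},
    {"xyz": [0.1,-0.2,10.5],"delta_rot": [0,0,0.4]},
    {"xyz": [0.1,-0.2,12],"delta_rot": [0,0,0.4]},
    {"xyz": [0.1,-0.2,13],"delta_rot": [0,0,0.4]},
    {"xyz": [0.1,-0.2,13.4],"delta_rot": [0,0,0.4]},
    {"xyz": [0.1,-0.2,13.4],"delta_rot": [0,0,0.4]},
    {"xyz": [0.1,-0.2,13.4],"delta_rot": [0,0,0.4]},
    {"xyz": [0.1,-0.2,13.4],"delta_rot": [0,0,0.4]},
  ],
)

```text
time: 1.82
tcp_pos: [462.8, -388.4, 168.5]
tool_rot: [[-0.036, -0.999, 0.002], [-0.999, 0.036, -0.003], [0.003, -0.002, -1.0]]
contact_force: [-0.4, 0.4, 0.8]
finger_gap: 51.1
gripper_force: 0.0
```

Request:
step_arm(
  targets=[
    {"xyz": [0,0,0],"delta_rot": [0,0,0]},
    {"xyz": [0,0,0],"delta_rot": [0,0,0]},
    {"xyz": [0,0,0],"delta_rot": [0,0,0]},
    {"xyz": [0,0,0],"delta_rot": [0,0,0]},
    {"xyz": [0,0,0],"delta_rot": [0,0,0]},
    {"xyz": [0,0,0],"delta_rot": [0,0,0]},
    {"xyz": [0,0,0],"delta_rot": [0,0,0]},
    {"xyz": [0,0,0],"delta_rot": [0,0,0]},
    {"xyz": [0,0,0],"delta_rot": [0,0,0]},
    {"xyz": [0,0,0],"delta_rot": [0,0,0]},
  ],
  fingers=0,
  newtons=35,
)

```text
time: 2.65
tcp_pos: [462.7, -388.2, 167.9]
tool_rot: [[-0.036, -0.999, 0.002], [-0.999, 0.036, -0.003], [0.003, -0.002, -1.0]]
contact_force: [1.1, -0.3, 4.4]
finger_gap: 11.8
gripper_force: 36.4
```

Request:
step_arm(
  targets=[
    {"xyz": [0,0,-0.5],"delta_rot": [0,0,0]},
    {"xyz": [0,0,-1.5],"delta_rot": [0,0,0]},
    {"xyz": [0,0,-3],"delta_rot": [0,0,0]},
    {"xyz": [0,0,-5],"delta_rot": [0,0,0]},
    {"xyz": [0,0,-7],"delta_rot": [0,0,0]},
    {"xyz": [0,0,-9.5],"delta_rot": [0,0,0]},
    {"xyz": [0,0,-12],"delta_rot": [0,0,0]},
    {"xyz": [0,0,-14],"delta_rot": [0,0,0]},
    {"xyz": [0,0,-15],"delta_rot": [0,0,0]},
    {"xyz": [0,0,-15],"delta_rot": [0,0,0]},
  ],
)

```text
time: 3.48
tcp_pos: [462.5, -387.9, 319.9]
tool_rot: [[-0.036, -0.999, 0.004], [-0.999, 0.036, -0.004], [0.004, -0.004, -1.0]]
contact_force: [-0.2, -0.1, -1.2]
finger_gap: 11.6
gripper_force: 35.7
```

```bash
python3 - <<'E'
from h import *
s=sensors.get_state();im=optics.snapshot('wrist')
cv2.imwrite('pics/w2.png',im[:,:,::-1])
E
```

```text
(no output)
```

View pics/w2.png

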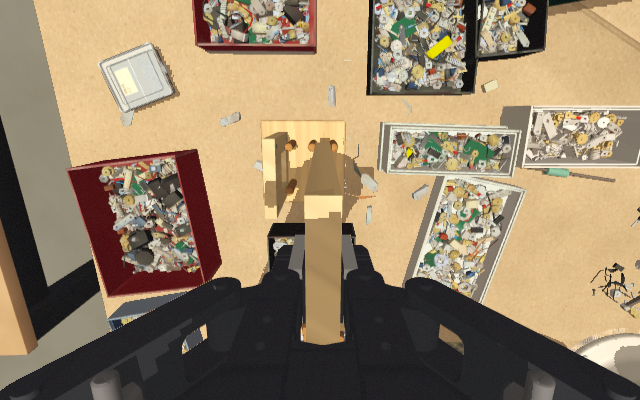

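```bash
python3 - <<'E'
from h import *
s=sensors.get_state();R=np.array(s['tool_rot'])
for x,z in[(40,-27),(37,-27),(43,-27),(40,-24),(40,-30),(40,153)]: print(x,z,[np.round(proj('wrist',np.array(s['tcp_pos'])+R@[x,y,z],s)) for y in(-6,6)])
im=cv2.imread('pics/w2.png');print([(r,im[r,322].tolist()) for r in range(188,222,3)])
E
```

```text
40 -27 [array([305., 191.]), array([344., 191.])]
37 -27 [array([305., 200.]), array([344., 201.])]
43 -27 [array([305., 181.]), array([344., 181.])]
40 -24 [array([305., 189.]), array([343., 189.])]
40 -30 [array([304., 193.]), array([345., 193.])]
40 153 [array([316., 140.]), array([330., 140.])]
[(188, [75, 118, 146]), (191, [72, 111, 139]), (194, [72, 111, 138]), (197, [171, 233, 255]), (200, [169, 231, 255]), (203, [166, 229, 255]), (206, [166, 229, 255]), (209, [163, 226, 255]), (212, [164, 225, 255]), (215, [165, 226, 255]), (218, [91, 138, 169]), (221, [93, 138, 171])]
```

```bash
cat >> h.py <<'E'
def place(F,yaw,dx=0,dz=0,tilt=15,L=154,oy=-1.5,dy=0):
    a=np.radians(yaw);ex=np.array([np.cos(a),np.sin(a),0]);ey=np.array([-np.sin(a),np.cos(a),0]);t=np.radians(tilt)
    foot=np.array([F[0],F[1],18])+ex*(-29.5-6*np.cos(t)+dx)+np.array([0,0,6*np.sin(t)+dz])
    u=ex*np.sin(t)+np.array([0,0,np.cos(t)])
    return foot+L*u+ey*(oy+dy), tool(-90+yaw,ey,tilt)
E
python3 - <<'E'
from h import *
P,R=place((587,-104.5),4.5,dz=120);print(P);plan(P,R)
P,R=place((587,-104.5),4.5);print(P)
E
```

```text
[ 591.66620173 -105.63740026  288.30549152]
t 3.53 xyz cm [-28.63 -11.94   2.89] rot [-15.    0.7  -6.5]
[ 591.66620173 -105.63740026  168.30549152]
```

Request:
step_arm(
  targets=[
    {"xyz": [-1.5,-0.6,0.1],"delta_rot": [-1,0,-0.5]},
    {"xyz": [-4.5,-1.9,0.4],"delta_rot": [-3,0.1,-1.5]},
    {"xyz": [-8.5,-3.6,0.8],"delta_rot": [-5,0.2,-2.5]},
    {"xyz": [-12.5,-5.3,1.2],"delta_rot": [-7,0.3,-3.5]},
    {"xyz": [-16.5,-7,1.6],"delta_rot": [-9,0.4,-4.5]},
    {"xyz": [-20.5,-8.7,2],"delta_rot": [-11,0.5,-5]},
    {"xyz": [-24,-10.1,2.4],"delta_rot": [-13,0.6,-6]},
    {"xyz": [-27,-11.3,2.7],"delta_rot": [-14.5,0.7,-6.4]},
    {"xyz": [-28.6,-11.9,2.9],"delta_rot": [-15,0.7,-6.5]},
    {"xyz": [-28.6,-11.9,2.9],"delta_rot": [-15,0.7,-6.5]},
  ],
)

```text
time: 4.37
tcp_pos: [592.2, -102.2, 283.6]
tool_rot: [[0.082, -0.961, -0.264], [-0.997, -0.08, -0.02], [-0.002, 0.265, -0.964]]
contact_force: [0.7, -0.6, -1.4]
finger_gap: 11.2
gripper_force: 35.6
```

```bash
python3 - <<'E'
from h import *
s=sensors.get_state();im=optics.snapshot('wrist');sc=optics.snapshot('scene');print(s['tcp_pos'],np.round(s['tool_rot'],3).tolist())
np.save('w3.npy',np.concatenate([np.ravel(s['tcp_pos']),np.ravel(s['tool_rot'])]))
cv2.imwrite('pics/w3.png',im[:,:,::-1]);cv2.imwrite('pics/s3.png',sc[:,:,::-1])
E
```

```text
[ 592.16966439 -102.18503765  283.59750349] [[0.082, -0.961, -0.264], [-0.997, -0.08, -0.02], [-0.002, 0.265, -0.964]]
```

View pics/w3.png

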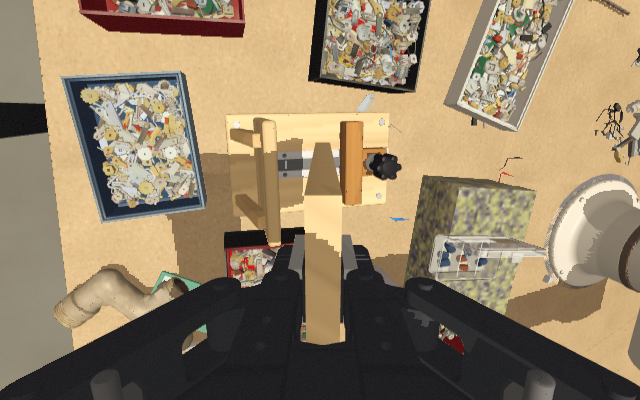

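The baffle hangs over the stand at 15°. The fence top's front edge runs from (276,122) to (283,244), the base's -y corners are at (227,115) and (388,113), the near corner is at (387,204), and the knob is at (384,165).

```bash
python3 - <<'E'
from h import *
w=np.load('w3.npy');s=dict(tcp_pos=w[:3],tool_rot=w[3:].reshape(3,3))
im=cv2.imread('pics/w3.png')
g=im.astype(int).sum(2)
for r in (130,150,170,190,210,230): # strongest edges on the fence's right side
    d=np.abs(np.diff(g[r,255:295])); k=np.argsort(d)[-3:]; print(r,sorted((k+255).tolist()),d[k])
for n,u,v,z in [('fen-y',276,122,128),('fen+y',283,244,128),('b1',227,115,18),('b2',388,113,18),('b3',387,204,18),('knob',384,165,80),('bar-y',342,122,42),('bar+y',343.5,205,42),('barback-y',361,122,42)]: print(n,np.round(hit('wrist',(u,v),z,s),1))
E
```

```text
130 [261, 262, 276] [ 89 125 157]
150 [262, 263, 276] [113 159 172]
170 [255, 264, 277] [41 46 91]
190 [257, 265, 278] [47 51 87]
210 [266, 278, 279] [ 29  49 340]
230 [263, 264, 280] [102 237 318]
fen-y [ 594.4 -156.3  128. ]
fen+y [583.1 -49.3 128. ]
b1 [ 633.5 -157.    18. ]
b2 [ 441.3 -174.6   18. ]
b3 [426.2 -57.1  18. ]
knob [ 468.9 -118.1   80. ]
bar-y [ 508.5 -159.6   42. ]
bar+y [496.9 -62.1  42. ]
barback-y [ 485.6 -161.2   42. ]
```

View pics/s3.png

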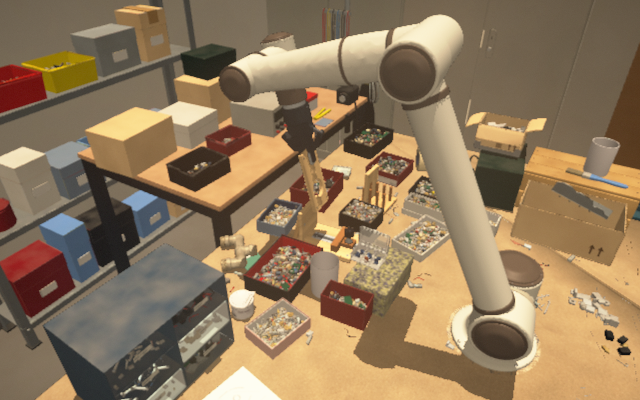

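```bash
python3 - <<'E'
from h import *
s=sensors.get_state();print(s['tcp_pos'])
P,R=place((587.8,-103.8),5,dz=15,tilt=13.5);print(P);plan(P,R)
E
```

```text
[ 590.93369762 -105.58013824  285.61650045]
[ 588.54475466 -105.24057217  184.14563992]
t 4.47 xyz cm [-0.05 -2.44  9.85] rot [ 1.7  0.2 -0.4]
```

Request:
step_arm(
  targets=[
    {"xyz": [0,-0.2,0.8],"delta_rot": [0.5,0,-0.1]},
    {"xyz": [0,-0.5,2],"delta_rot": [1,0,-0.2]},
    {"xyz": [0,-1,3.8],"delta_rot": [1.5,0.1,-0.3]},
    {"xyz": [0,-1.4,5.5],"delta_rot": [1.7,0.2,-0.4]},
    {"xyz": [0,-1.8,7.2],"delta_rot": [1.7,0.2,-0.4]},
    {"xyz": [0,-2.1,8.5],"delta_rot": [1.7,0.2,-0.4]},
    {"xyz": [0,-2.3,9.4],"delta_rot": [1.7,0.2,-0.4]},
    {"xyz": [0,-2.4,9.8],"delta_rot": [1.7,0.2,-0.4]},
    {"xyz": [0,-2.4,9.8],"delta_rot": [1.7,0.2,-0.4]},
    {"xyz": [0,-2.4,9.8],"delta_rot": [1.7,0.2,-0.4]},
  ],
)

```text
time: 5.3
tcp_pos: [589.4, -106.9, 187.5]
tool_rot: [[0.085, -0.97, -0.228], [-0.996, -0.082, -0.021], [0.002, 0.229, -0.973]]
contact_force: [0.4, -0.0, -1.8]
finger_gap: 11.4
gripper_force: 35.6
```

```bash
python3 - <<'E'
from h import *
s=sensors.get_state();print(s['tcp_pos'],s['contact_force'],s['moment'])
P,R=place((587.8,-103.8),5,dz=0,tilt=13.5);print(P);plan(P,R)
E
```

```text
[ 589.37519341 -106.90173883  187.46786781] [ 0.44019506 -0.04890866 -1.79903243] [ 0.07200389 -0.57794462 -0.10187111]
[ 588.54475466 -105.24057217  169.14563992]
t 5.3 xyz cm [-0.18 -0.35  1.8 ] rot [-0.3 -0.1 -0.2]
```

Request:
step_arm(
  targets=[
    {"xyz": [0,0,0.1],"delta_rot": [0,0,0]},
    {"xyz": [-0.1,-0.1,0.3],"delta_rot": [-0.1,0,0]},
    {"xyz": [-0.1,-0.1,0.6],"delta_rot": [-0.2,-0.1,-0.1]},
    {"xyz": [-0.2,-0.2,0.9],"delta_rot": [-0.3,-0.1,-0.2]},
    {"xyz": [-0.2,-0.2,1.1],"delta_rot": [-0.3,-0.1,-0.2]},
    {"xyz": [-0.2,-0.3,1.25],"delta_rot": [-0.3,-0.1,-0.2]},
    {"xyz": [-0.2,-0.3,1.35],"delta_rot": [-0.3,-0.1,-0.2]},
    {"xyz": [-0.2,-0.3,1.4],"delta_rot": [-0.3,-0.1,-0.2]},
    {"xyz": [-0.2,-0.3,1.4],"delta_rot": [-0.3,-0.1,-0.2]},
    {"xyz": [-0.2,-0.3,1.4],"delta_rot": [-0.3,-0.1,-0.2]},
  ],
)

```text
time: 6.13
tcp_pos: [588.8, -104.3, 172.6]
tool_rot: [[0.089, -0.968, -0.234], [-0.996, -0.086, -0.02], [-0.001, 0.235, -0.972]]
contact_force: [-0.2, -0.6, -1.7]
finger_gap: 11.4
gripper_force: 35.7
```

```bash
python3 - <<'E'
from h import *
s=sensors.get_state();print(s['tcp_pos'],s['contact_force'],s['moment'])
P,R=place((587.8,-103.8),5,dz=0,tilt=13.5);print(P);plan(P,R)
E
```

```text
[ 588.80833725 -104.32793498  172.61835048] [-0.24003792 -0.55323691 -1.65121427] [ 0.04534779 -0.60872563  0.00325511]
[ 588.54475466 -105.24057217  169.14563992]
t 6.13 xyz cm [ 0.09 -0.05  0.35] rot [0.1 0.  0.1]
```

Now creep down the last 3–4 mm, watching the force.

Request:
step_arm(
  targets=[
    {"xyz": [0.05,0,0.05],"delta_rot": [0,0,0]},
    {"xyz": [0.1,0,0.1],"delta_rot": [0,0,0]},
    {"xyz": [0.1,-0.03,0.14],"delta_rot": [0,0,0]},
    {"xyz": [0.1,-0.05,0.18],"delta_rot": [0,0,0]},
    {"xyz": [0.1,-0.05,0.22],"delta_rot": [0,0,0]},
    {"xyz": [0.1,-0.05,0.26],"delta_rot": [0,0,0]},
    {"xyz": [0.1,-0.05,0.3],"delta_rot": [0,0,0]},
    {"xyz": [0.1,-0.05,0.3],"delta_rot": [0,0,0]},
    {"xyz": [0.1,-0.05,0.3],"delta_rot": [0,0,0]},
    {"xyz": [0.1,-0.05,0.3],"delta_rot": [0,0,0]},
  ],
)

```text
time: 6.97
tcp_pos: [588.6, -105.3, 169.5]
tool_rot: [[0.088, -0.968, -0.234], [-0.996, -0.086, -0.02], [-0.001, 0.235, -0.972]]
contact_force: [-0.9, 0.0, -2.1]
finger_gap: 11.5
gripper_force: 35.7
```

Request:
step_arm(
  targets=[
    {"xyz": [0,0,0.03],"delta_rot": [0,0,0]},
    {"xyz": [0,-0.01,0.06],"delta_rot": [0,0,0]},
    {"xyz": [0,-0.02,0.09],"delta_rot": [0,0,0]},
    {"xyz": [0,-0.03,0.12],"delta_rot": [0,0,0]},
    {"xyz": [0,-0.04,0.15],"delta_rot": [0,0,0]},
    {"xyz": [0,-0.05,0.18],"delta_rot": [0,0,0]},
    {"xyz": [0,-0.05,0.2],"delta_rot": [0,0,0]},
    {"xyz": [0,-0.05,0.2],"delta_rot": [0,0,0]},
    {"xyz": [0,-0.05,0.2],"delta_rot": [0,0,0]},
    {"xyz": [0,-0.05,0.2],"delta_rot": [0,0,0]},
  ],
)

```text
time: 7.8
tcp_pos: [589.0, -105.4, 168.9]
tool_rot: [[0.089, -0.968, -0.233], [-0.996, -0.087, -0.02], [-0.001, 0.234, -0.972]]
contact_force: [-0.9, 1.3, 6.4]
finger_gap: 11.5
gripper_force: 36.7
```

Request:
step_arm(
  targets=[
    {"xyz": [0,-0.04,0],"delta_rot": [-0.15,0,0]},
    {"xyz": [0,-0.08,0],"delta_rot": [-0.3,0,0]},
    {"xyz": [0,-0.12,-0.005],"delta_rot": [-0.45,0,0]},
    {"xyz": [0,-0.16,-0.005],"delta_rot": [-0.6,0,0]},
    {"xyz": [0,-0.2,-0.01],"delta_rot": [-0.75,0,0]},
    {"xyz": [0,-0.24,-0.01],"delta_rot": [-0.9,0,0]},
    {"xyz": [0,-0.27,-0.01],"delta_rot": [-1,0,0]},
    {"xyz": [0,-0.27,-0.01],"delta_rot": [-1,0,0]},
    {"xyz": [0,-0.27,-0.01],"delta_rot": [-1,0,0]},
    {"xyz": [0,-0.27,-0.01],"delta_rot": [-1,0,0]},
  ],
)

```text
time: 8.63
tcp_pos: [591.6, -105.1, 168.3]
tool_rot: [[0.089, -0.964, -0.25], [-0.996, -0.086, -0.022], [-0.001, 0.251, -0.968]]
contact_force: [-1.2, 1.2, 5.9]
finger_gap: 11.8
gripper_force: 36.7
```

Request:
step_arm(
  targets=[
    {"xyz": [0,-0.04,0],"delta_rot": [-0.15,0,0]},
    {"xyz": [0,-0.08,0],"delta_rot": [-0.3,0,0]},
    {"xyz": [0,-0.12,-0.005],"delta_rot": [-0.45,0,0]},
    {"xyz": [0,-0.16,-0.005],"delta_rot": [-0.6,0,0]},
    {"xyz": [0,-0.2,-0.01],"delta_rot": [-0.75,0,0]},
    {"xyz": [0,-0.24,-0.01],"delta_rot": [-0.9,0,0]},
    {"xyz": [0,-0.27,-0.01],"delta_rot": [-1,0,0]},
    {"xyz": [0,-0.27,-0.01],"delta_rot": [-1,0,0]},
    {"xyz": [0,-0.27,-0.01],"delta_rot": [-1,0,0]},
    {"xyz": [0,-0.27,-0.01],"delta_rot": [-1,0,0]},
  ],
)

```text
time: 9.47
tcp_pos: [593.7, -104.9, 167.8]
tool_rot: [[0.089, -0.959, -0.268], [-0.996, -0.086, -0.023], [-0.001, 0.269, -0.963]]
contact_force: [-1.2, 1.2, 6.1]
finger_gap: 11.7
gripper_force: 36.7
```

```bash
python3 - <<'E'
from h import *
s=sensors.get_state();im=optics.snapshot('top');sc=optics.snapshot('scene');print(s['tcp_pos'],s['contact_force'],s['moment'])
c=lambda a:cv2.resize(a,None,fx=5,fy=5,interpolation=cv2.INTER_CUBIC)
cv2.imwrite('pics/s4.png',np.hstack([c(im[170:270,290:370]),c(sc[170:270,270:350])])[:,:,::-1])
E
```

```text
[ 593.74306387 -104.94975968  167.76374972] [-1.24018084  1.18340022  6.10087372] [0.26891936 0.47813826 0.10198794]
```

View pics/s4.png

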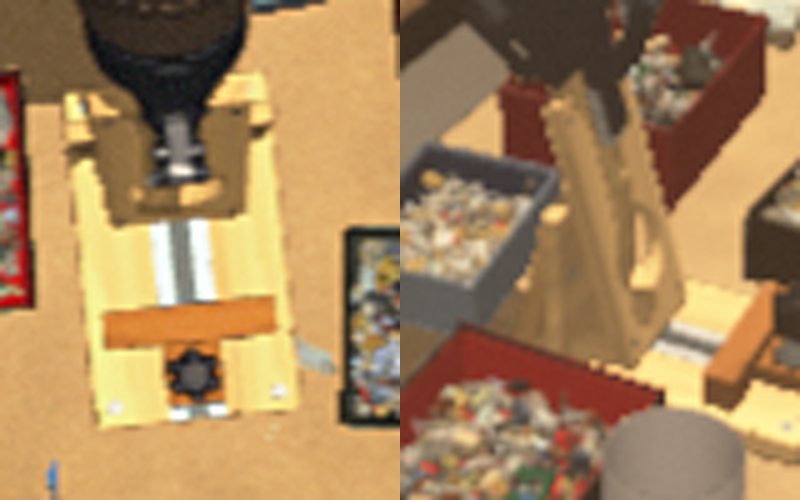

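The baffle stands squarely just in front of the fence with its foot on the base. In the right panel the back face is by the fence corner at (565,210), with no contact yet at 15.6°. I'll lift it 1.5 mm, bring it back to 15° and move it towards the fence until it touches.

Request:
step_arm(
  targets=[
    {"xyz": [0,0.02,-0.07],"delta_rot": [0,0,0]},
    {"xyz": [0,0.04,-0.145],"delta_rot": [0,0,0]},
    {"xyz": [0,0.12,-0.14],"delta_rot": [0.3,0,0]},
    {"xyz": [0,0.2,-0.14],"delta_rot": [0.6,0,0]},
    {"xyz": [0,0.15,-0.155],"delta_rot": [0.6,0,0]},
    {"xyz": [0,0.1,-0.17],"delta_rot": [0.6,0,0]},
    {"xyz": [0,0.05,-0.185],"delta_rot": [0.6,0,0]},
    {"xyz": [0,0,-0.195],"delta_rot": [0.6,0,0]},
    {"xyz": [0,-0.04,-0.21],"delta_rot": [0.6,0,0]},
    {"xyz": [0,-0.04,-0.21],"delta_rot": [0.6,0,0]},
  ],
)

```text
time: 10.4
tcp_pos: [593.6, -105.0, 168.0]
tool_rot: [[0.088, -0.961, -0.261], [-0.996, -0.086, -0.022], [-0.001, 0.262, -0.965]]
contact_force: [-5.0, -1.0, 1.9]
finger_gap: 11.4
gripper_force: 35.9
```

Request:
step_arm(
  targets=[
    {"xyz": [0,-0.01,0.03],"delta_rot": [0,0,0]},
    {"xyz": [0,-0.01,0.06],"delta_rot": [0,0,0]},
    {"xyz": [0,-0.02,0.08],"delta_rot": [0,0,0]},
    {"xyz": [0,-0.02,0.08],"delta_rot": [0,0,0]},
    {"xyz": [0,-0.02,0.08],"delta_rot": [0,0,0]},
    {"xyz": [0,-0.02,0.08],"delta_rot": [0,0,0]},
    {"xyz": [0,-0.02,0.08],"delta_rot": [0,0,0]},
    {"xyz": [0,-0.02,0.08],"delta_rot": [0,0,0]},
    {"xyz": [0,-0.02,0.08],"delta_rot": [0,0,0]},
    {"xyz": [0,-0.02,0.08],"delta_rot": [0,0,0]},
  ],
  newtons=20,
)

```text
time: 11.23
tcp_pos: [593.7, -105.0, 167.9]
tool_rot: [[0.089, -0.961, -0.261], [-0.996, -0.086, -0.022], [-0.001, 0.262, -0.965]]
contact_force: [-5.7, -0.1, 4.2]
finger_gap: 11.7
gripper_force: 36.2
```

Request:
step_arm(
  targets=[
    {"xyz": [0,0,0],"delta_rot": [0,0,0]},
    {"xyz": [0,0,0],"delta_rot": [0,0,0]},
    {"xyz": [0,0,0],"delta_rot": [0,0,0]},
    {"xyz": [0,0,0],"delta_rot": [0,0,0]},
    {"xyz": [0,0,0],"delta_rot": [0,0,0]},
    {"xyz": [0,0,0],"delta_rot": [0,0,0]},
    {"xyz": [0,0,0],"delta_rot": [0,0,0]},
    {"xyz": [0,0,0],"delta_rot": [0,0,0]},
    {"xyz": [0,0,0],"delta_rot": [0,0,0]},
    {"xyz": [0,0,0],"delta_rot": [0,0,0]},
  ],
  fingers=0.3,
)

```text
time: 12.07
tcp_pos: [594.9, -104.8, 167.4]
tool_rot: [[0.088, -0.962, -0.258], [-0.996, -0.086, -0.022], [-0.001, 0.259, -0.966]]
contact_force: [0.1, 0.9, -0.8]
finger_gap: 25.4
gripper_force: 0.0
```

Request:
step_arm(
  targets=[
    {"xyz": [0,0,-0.5],"delta_rot": [0,0,0]},
    {"xyz": [0,0,-1.2],"delta_rot": [0,0,0]},
    {"xyz": [0,0,-2.2],"delta_rot": [0,0,0]},
    {"xyz": [0,0,-3.5],"delta_rot": [0,0,0]},
    {"xyz": [0,0,-5.5],"delta_rot": [0,0,0]},
    {"xyz": [0,0,-8],"delta_rot": [0,0,0]},
    {"xyz": [0,0,-10],"delta_rot": [0,0,0]},
    {"xyz": [0,0,-11.5],"delta_rot": [0,0,0]},
    {"xyz": [0,0,-12],"delta_rot": [0,0,0]},
    {"xyz": [0,0,-12],"delta_rot": [0,0,0]},
  ],
)

```text
time: 12.9
tcp_pos: [626.7, -102.1, 285.4]
tool_rot: [[0.089, -0.963, -0.254], [-0.996, -0.086, -0.022], [-0.001, 0.255, -0.967]]
contact_force: [0.1, 0.0, -0.7]
finger_gap: 25.3
gripper_force: 0.0
```

```bash
python3 - <<'E'
from h import *
s=sensors.get_state();w=optics.snapshot('wrist');sc=optics.snapshot('scene');print(s['tcp_pos'],s['joints'])
np.save('w5.npy',np.concatenate([np.ravel(s['tcp_pos']),np.ravel(s['tool_rot'])]))
cv2.imwrite('pics/w5.png',w[:,:,::-1])
c=lambda a:cv2.resize(a,(400,500),interpolation=cv2.INTER_CUBIC)
cv2.imwrite('pics/s5.png',np.hstack([c(w[80:330,220:420]),c(sc[170:270,270:350])])[:,:,::-1])
E
```

```text
[ 626.65113231 -102.12136567  285.37192491] [ 0.09206267  0.50960727  0.2784706  -0.00178589 -1.59716736 -0.00304926]
```

View pics/s5.png

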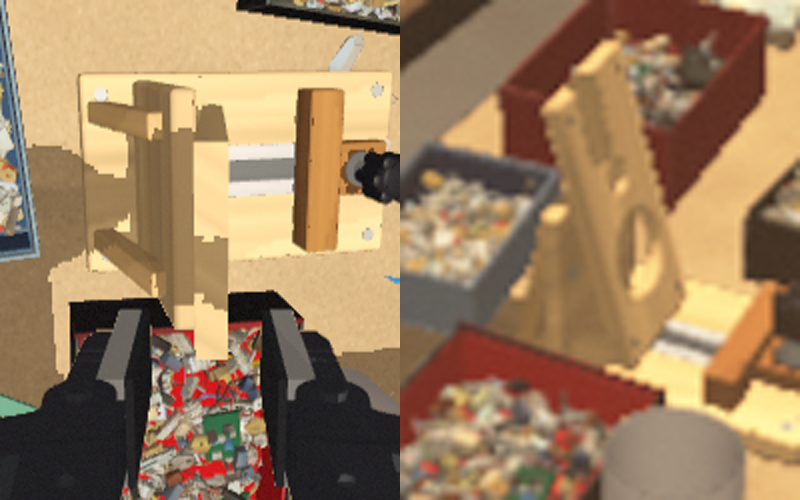

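The baffle leans on the fence. Its edge is parallel to the fence strip, with the top edge at crop x 194–228 and y 141–360, and the stop is well in front. Next I check the lean and locate the knob.

```bash
python3 - <<'E'
from h import *
w=np.load('w5.npy');s=dict(tcp_pos=w[:3],tool_rot=w[3:].reshape(3,3))
im=cv2.imread('pics/w5.png')
m=(im.max(2)<75).astype(np.uint8)[140:200,385:450]
n,l,st,c=cv2.connectedComponentsWithStats(m);k=1+np.argmax(st[1:,4]);print(st[k],c[k])
uv=c[k]+[385,140]
K=hit('wrist',uv,70,s);print('knob',K)
q=lambda u,v,z:np.round(hit('wrist',(220+u/2,80+v/2),z,s),1)
print('top',q(194,141,190),q(228,141,193),q(194,360,190),q(228,360,193))
print('fence',q(193,92,128),q(192,325,128))
print('bar face',q(298,90,42),q(296,247,42),'back top',q(343,90,42))
a=np.radians(5)
plan((K[0],K[1],170),tool(185))
E
```

```text
[ 12  16  33  25 569] [27.91388401 27.95957821]
knob [ 463.78606105 -115.76654159   70.        ]
top [ 609.8 -141.3  190. ] [ 598.8 -142.3  193. ] [603.  -61.1 190. ] [590.8 -62.1 193. ]
fence [ 596.2 -155.7  128. ] [587.7 -49.6 128. ]
bar face [ 512.4 -159.3   42. ] [501.6 -64.9  42. ] back top [ 483.9 -161.5   42. ]
t 13.0 xyz cm [-0.04 12.73 15.1 ] rot [ 11.9 -11.7  89.5]
```

```bash
python3 - <<'E'
from h import *
plan((461,-115.5,285),tool(185));plan((461,-115.5,220),tool(185))
E
```

```text
t 13.0 xyz cm [-0.11 15.98  4.06] rot [ 11.9 -11.7  89.5]
t 13.0 xyz cm [-0.1  14.3  10.34] rot [ 11.9 -11.7  89.5]
```

Request:
step_arm(
  targets=[
    {"xyz": [0,4,1],"delta_rot": [0.9,-0.9,7]},
    {"xyz": [0,8,2],"delta_rot": [1.8,-1.8,14]},
    {"xyz": [-0.1,12,3],"delta_rot": [2.8,-2.7,21]},
    {"xyz": [-0.1,16,4.1],"delta_rot": [3.7,-3.6,28]},
    {"xyz": [-0.1,16,4.1],"delta_rot": [4.7,-4.6,35]},
    {"xyz": [-0.1,15.5,6],"delta_rot": [5.6,-5.5,42]},
    {"xyz": [-0.1,15,8],"delta_rot": [6.5,-6.4,49]},
    {"xyz": [-0.1,14.6,9.5],"delta_rot": [7.5,-7.3,56]},
    {"xyz": [-0.1,14.3,10.3],"delta_rot": [8.4,-8.2,63]},
    {"xyz": [-0.1,14.3,10.3],"delta_rot": [9.3,-9.1,70]},
  ],
  fingers=0.75,
)

```text
time: 13.83
tcp_pos: [459.1, -115.6, 217.5]
tool_rot: [[-0.911, -0.407, -0.06], [-0.41, 0.912, 0.031], [0.042, 0.053, -0.998]]
contact_force: [-0.1, -0.7, -0.5]
finger_gap: 64.0
gripper_force: 0.0
```

```bash
python3 - <<'E'
from h import *
plan((461,-115.5,220),tool(185));print(sensors.get_state()['tcp_pos'])
E
```

```text
t 13.83 xyz cm [-0.17 -0.05 -0.26] rot [ 2.6 -2.9 19.1]
[ 459.09383877 -115.64873045  217.54910191]
```

Request:
step_arm(
  targets=[
    {"xyz": [-0.2,0,-0.2],"delta_rot": [0.8,-0.9,6]},
    {"xyz": [-0.2,0,-0.2],"delta_rot": [1.6,-1.8,12]},
    {"xyz": [-0.2,0,-0.2],"delta_rot": [2.6,-2.9,19]},
    {"xyz": [-0.2,0,-0.2],"delta_rot": [2.6,-2.9,19]},
    {"xyz": [-0.2,0,-0.2],"delta_rot": [2.6,-2.9,19]},
    {"xyz": [-0.2,0,-0.2],"delta_rot": [2.6,-2.9,19]},
    {"xyz": [-0.2,0,-0.2],"delta_rot": [2.6,-2.9,19]},
    {"xyz": [-0.2,0,-0.2],"delta_rot": [2.6,-2.9,19]},
    {"xyz": [-0.2,0,-0.2],"delta_rot": [2.6,-2.9,19]},
    {"xyz": [-0.2,0,-0.2],"delta_rot": [2.6,-2.9,19]},
  ],
)

```text
time: 14.67
tcp_pos: [463.6, -114.9, 222.7]
tool_rot: [[-0.995, -0.097, 0.006], [-0.097, 0.995, 0.0], [-0.006, -0.001, -1.0]]
contact_force: [0.3, -0.4, 0.6]
finger_gap: 64.1
gripper_force: 0.0
```

```bash
python3 - <<'E'
from h import *
s=sensors.get_state();w=optics.snapshot('wrist');print(s['tcp_pos'],np.round(s['tool_rot'],3).tolist())
np.save('w6.npy',np.concatenate([np.ravel(s['tcp_pos']),np.ravel(s['tool_rot'])]))
cv2.imwrite('pics/w6.png',w[:,:,::-1])
E
```

```text
[ 463.553293   -114.93944223  222.66233261] [[-0.995, -0.097, 0.006], [-0.097, 0.995, 0.0], [-0.006, -0.001, -1.0]]
```

View pics/w6.png

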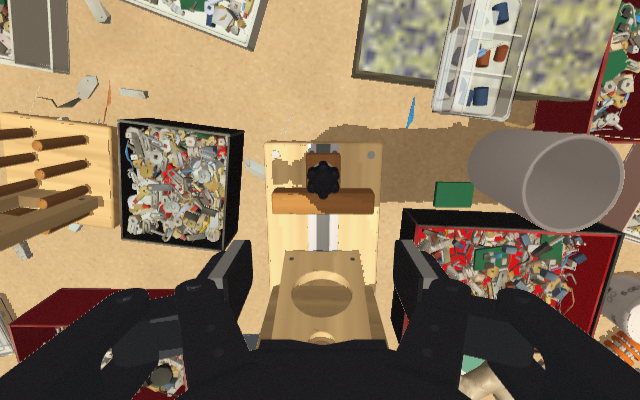

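Looking straight down, the knob is at (323,179), the bar is at rows 189–213, and the baffle stands square beyond it. The mug is to the right, with its near side at about col 472.

```bash
python3 - <<'E'
from h import *
w=np.load('w6.npy');s=dict(tcp_pos=w[:3],tool_rot=w[3:].reshape(3,3))
K=hit('wrist',(323,179),75,s);print('knob',K)
print('mug left',hit('wrist',(472,160),20,s),hit('wrist',(523,175),106,s),'mugtop topcam',hit('top',(262,253),106))
print('bar face top',hit('wrist',(323,194),42,s),hit('wrist',(323,189),42,s),hit('wrist',(323,213),18,s))
for r in range(180,300,3): pass
im=cv2.imread('pics/w6.png').astype(int).sum(2);print(im[205:262:2,300].tolist())
plan((K[0],K[1],64),tool(185))
E
```

```text
knob [ 456.65397054 -114.38171059   75.        ]
mug left [434.6207075   33.08905186  20.        ] [432.44924486  33.04125572 106.        ] mugtop topcam [438.0319013   65.91679677 106.        ]
bar face top [ 478.3547007  -112.26495972   42.        ] [ 473.4381812  -112.74661263   42.        ] [ 505.21309301 -109.64042629   18.        ]
[459, 451, 433, 430, 410, 600, 600, 601, 602, 602, 601, 606, 606, 604, 603, 605, 609, 609, 607, 609, 611, 615, 583, 383, 414, 413, 416, 410, 418]
t 14.72 xyz cm [ 0.77  0.13 15.86] rot [-0.   0.3  0.5]
```

Request:
step_arm(
  targets=[
    {"xyz": [0.2,0,3],"delta_rot": [0,0.3,0.5]},
    {"xyz": [0.4,0.1,6.5],"delta_rot": [0,0.3,0.5]},
    {"xyz": [0.6,0.1,9.5],"delta_rot": [0,0.3,0.5]},
    {"xyz": [0.6,0.1,12],"delta_rot": [0,0.3,0.5]},
    {"xyz": [0.6,0.1,13.8],"delta_rot": [0,0.3,0.5]},
    {"xyz": [0.6,0.1,15],"delta_rot": [0,0.3,0.5]},
    {"xyz": [0.6,0.1,15.6],"delta_rot": [0,0.3,0.5]},
    {"xyz": [0.6,0.1,15.8],"delta_rot": [0,0.3,0.5]},
    {"xyz": [0.6,0.1,15.8],"delta_rot": [0,0.3,0.5]},
    {"xyz": [0.6,0.1,15.8],"delta_rot": [0,0.3,0.5]},
  ],
)

```text
time: 15.55
tcp_pos: [459.1, -114.5, 65.4]
tool_rot: [[-0.996, -0.088, 0.003], [-0.088, 0.996, -0.001], [-0.003, -0.001, -1.0]]
contact_force: [0.6, -0.5, -0.4]
finger_gap: 64.3
gripper_force: 0.0
```

Request:
step_arm(
  targets=[
    {"xyz": [0,0,0],"delta_rot": [0,0,0]},
    {"xyz": [0,0,0],"delta_rot": [0,0,0]},
    {"xyz": [0,0,0],"delta_rot": [0,0,0]},
    {"xyz": [0,0,0],"delta_rot": [0,0,0]},
    {"xyz": [0,0,0],"delta_rot": [0,0,0]},
    {"xyz": [0,0,0],"delta_rot": [0,0,0]},
    {"xyz": [0,0,0],"delta_rot": [0,0,0]},
    {"xyz": [0,0,0],"delta_rot": [0,0,0]},
    {"xyz": [0,0,0],"delta_rot": [0,0,0]},
    {"xyz": [0,0,0],"delta_rot": [0,0,0]},
  ],
  fingers=0,
  newtons=35,
)

```text
time: 16.38
tcp_pos: [458.9, -115.1, 65.7]
tool_rot: [[-0.996, -0.088, 0.002], [-0.088, 0.996, -0.001], [-0.002, -0.002, -1.0]]
contact_force: [-1.0, -4.6, 6.0]
finger_gap: 29.7
gripper_force: 34.7
```

Request:
step_arm(
  targets=[
    {"xyz": [-0.3,0,0],"delta_rot": [0,0,0]},
    {"xyz": [-0.8,0,0],"delta_rot": [0,0,0]},
    {"xyz": [-1.3,0,0],"delta_rot": [0,0,0]},
    {"xyz": [-1.8,0,0],"delta_rot": [0,0,0]},
    {"xyz": [-2.3,0,0],"delta_rot": [0,0,0]},
    {"xyz": [-2.8,0,0],"delta_rot": [0,0,0]},
    {"xyz": [-3.2,0,0],"delta_rot": [0,0,0]},
    {"xyz": [-3.5,0,0],"delta_rot": [0,0,0]},
    {"xyz": [-3.5,0,0],"delta_rot": [0,0,0]},
    {"xyz": [-3.5,0,0],"delta_rot": [0,0,0]},
  ],
)

```text
time: 17.22
tcp_pos: [492.5, -112.1, 65.7]
tool_rot: [[-0.996, -0.088, -0.001], [-0.088, 0.996, -0.001], [0.001, -0.001, -1.0]]
contact_force: [-3.3, -4.4, 8.4]
finger_gap: 29.9
gripper_force: 35.0
```

```bash
python3 - <<'E'
from h import *
s=sensors.get_state();w=optics.snapshot('wrist');sc=optics.snapshot('scene');print(s['tcp_pos'],s['contact_force'])
c=lambda a:cv2.resize(a,(400,500),interpolation=cv2.INTER_CUBIC)
cv2.imwrite('pics/s7.png',np.hstack([c(w[100:400,200:440]),c(sc[190:270,280:344])])[:,:,::-1])
E
```

```text
[ 492.49495214 -112.07184375   65.67476326] [-3.30404913 -4.40243718  8.43273998]
```

View pics/s7.png

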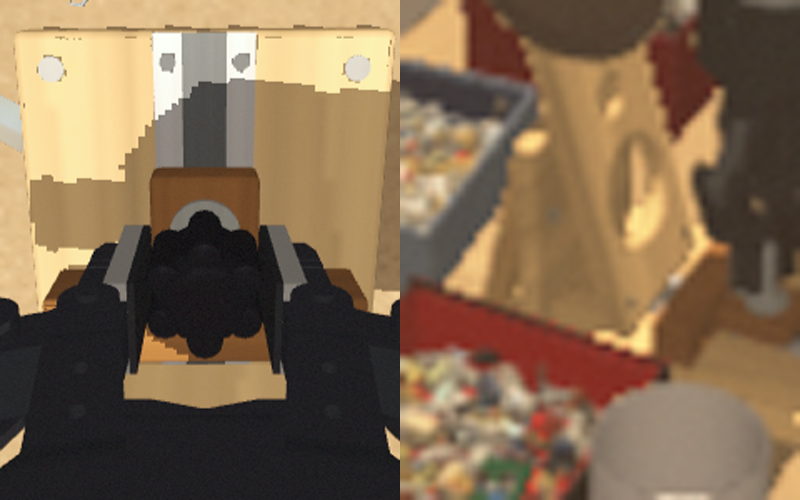

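The bar is still roughly 14 mm short of the foot. In the right half the bright gap lies between (635,345) and (660,325). From the release pose I estimate 15.5 mm left. I'll use numbers only from here: force and the gap profile in the scene image.

```bash
cat > g.py <<'E'
from h import *
s=sensors.get_state();sc=optics.snapshot('scene')
print(round(s['time'],2),np.round(s['tcp_pos'],1),np.round(s['contact_force'],2),np.round(s['moment'],2))
for r in (236,238,240,242): print(r,sc[r,374:396].astype(int).sum(1).tolist() if 0 else sc[r,378:400].astype(int).sum(1).tolist() if 0 else sc[r,312:336].astype(int).sum(1).tolist())
np.save('sc_%05d.npy'%round(s['time']*100),sc)
E
python3 g.py
```

```text
17.32 [ 492.5 -112.1   65.7] [-3.68 -4.17  8.65] [-1.06  0.87  0.08]
236 [339, 332, 348, 383, 407, 419, 425, 427, 415, 367, 321, 308, 262, 230, 226, 229, 228, 227, 224, 211, 217, 222, 240, 205]
238 [326, 323, 328, 361, 341, 356, 409, 422, 372, 407, 343, 233, 226, 229, 224, 220, 228, 216, 209, 204, 219, 217, 224, 281]
240 [335, 323, 323, 341, 379, 404, 398, 517, 527, 386, 252, 230, 220, 220, 216, 218, 215, 207, 215, 223, 231, 231, 232, 235]
242 [342, 334, 328, 331, 352, 362, 576, 593, 408, 236, 230, 229, 230, 230, 215, 213, 206, 211, 223, 239, 235, 228, 223, 226]
```

Request:
step_arm(
  targets=[
    {"xyz": [-0.1,0,0],"delta_rot": [0,0,0]},
    {"xyz": [-0.3,0,0],"delta_rot": [0,0,0]},
    {"xyz": [-0.5,0,0],"delta_rot": [0,0,0]},
    {"xyz": [-0.7,0,0],"delta_rot": [0,0,0]},
    {"xyz": [-0.8,0,0],"delta_rot": [0,0,0]},
    {"xyz": [-0.9,0,0],"delta_rot": [0,0,0]},
    {"xyz": [-1,0,0],"delta_rot": [0,0,0]},
    {"xyz": [-1,0,0],"delta_rot": [0,0,0]},
    {"xyz": [-1,0,0],"delta_rot": [0,0,0]},
    {"xyz": [-1,0,0],"delta_rot": [0,0,0]},
  ],
)

```text
time: 18.2
tcp_pos: [501.9, -111.2, 65.7]
tool_rot: [[-0.996, -0.088, -0.001], [-0.088, 0.996, -0.001], [0.002, -0.001, -1.0]]
contact_force: [-4.3, -3.3, 8.8]
finger_gap: 30.0
gripper_force: 35.1
```

```bash
python3 g.py
```

```text
18.2 [ 501.9 -111.2   65.7] [-4.28 -3.31  8.84] [-0.94  1.2   0.01]
236 [340, 327, 350, 385, 405, 416, 424, 391, 305, 239, 228, 228, 228, 225, 223, 219, 213, 220, 235, 240, 261, 256, 278, 321]
238 [327, 321, 328, 362, 342, 358, 394, 309, 222, 228, 228, 227, 220, 216, 213, 211, 219, 224, 213, 212, 249, 282, 308, 312]
240 [337, 321, 318, 340, 359, 339, 265, 231, 221, 218, 221, 220, 217, 207, 209, 207, 218, 226, 230, 226, 232, 230, 227, 229]
242 [337, 335, 322, 329, 326, 276, 229, 226, 227, 233, 225, 220, 210, 200, 219, 274, 301, 286, 257, 250, 242, 229, 226, 224]
```

```bash
cat > m.py <<'E'
from h import *
import glob
s=sensors.get_state();sc=optics.snapshot('scene');np.save('sc_%05d.npy'%round(s['time']*100),sc)
print(round(s['time'],2),np.round(s['tcp_pos'],1),np.round(s['contact_force'],2),np.round(s['moment'],2))
g=lambda a:cv2.cvtColor(a,cv2.COLOR_RGB2GRAY).astype(np.float32)
ref=g(np.load('sc_01820.npy'))
for f in sorted(glob.glob('sc_*.npy')):
    b=g(np.load(f))
    print(f,[ (np.round(cv2.phaseCorrelate(ref[r0:r1,c0:c1],b[r0:r1,c0:c1],cv2.createHanningWindow((c1-c0,r1-r0),cv2.CV_32F))[0],2).tolist(), round(float(np.abs(ref-b)[r0:r1,c0:c1].mean()),2)) for r0,r1,c0,c1 in ((206,234,310,328),(190,215,298,320))])
E
true
```

Request:
step_arm(
  targets=[
    {"xyz": [-0.05,0,0],"delta_rot": [0,0,0]},
    {"xyz": [-0.1,0,0],"delta_rot": [0,0,0]},
    {"xyz": [-0.15,0,0],"delta_rot": [0,0,0]},
    {"xyz": [-0.2,0,0],"delta_rot": [0,0,0]},
    {"xyz": [-0.25,0,0],"delta_rot": [0,0,0]},
    {"xyz": [-0.3,0,0],"delta_rot": [0,0,0]},
    {"xyz": [-0.3,0,0],"delta_rot": [0,0,0]},
    {"xyz": [-0.3,0,0],"delta_rot": [0,0,0]},
    {"xyz": [-0.3,0,0],"delta_rot": [0,0,0]},
    {"xyz": [-0.3,0,0],"delta_rot": [0,0,0]},
  ],
)

```text
time: 19.08
tcp_pos: [504.9, -110.9, 65.7]
tool_rot: [[-0.996, -0.088, -0.002], [-0.088, 0.996, -0.001], [0.002, -0.001, -1.0]]
contact_force: [-4.4, -3.5, 8.6]
finger_gap: 29.8
gripper_force: 35.1
```

```bash
python3 m.py
```

```text
19.08 [ 504.9 -110.9   65.7] [-4.4  -3.5   8.57] [-0.97  1.24  0.06]
sc_01732.npy [([-0.04, 0.03], 12.54), ([0.23, 0.7], 5.97)]
sc_01820.npy [([0.0, 0.0], 0.0), ([0.0, 0.5], 0.0)]
sc_01908.npy [([-0.18, -0.21], 5.17), ([-0.08, 0.22], 2.84)]
```

Request:
step_arm(
  targets=[
    {"xyz": [-0.03,0,0],"delta_rot": [0,0,0]},
    {"xyz": [-0.06,0,0],"delta_rot": [0,0,0]},
    {"xyz": [-0.09,0,0],"delta_rot": [0,0,0]},
    {"xyz": [-0.12,0,0],"delta_rot": [0,0,0]},
    {"xyz": [-0.15,0,0],"delta_rot": [0,0,0]},
    {"xyz": [-0.15,0,0],"delta_rot": [0,0,0]},
    {"xyz": [-0.15,0,0],"delta_rot": [0,0,0]},
    {"xyz": [-0.15,0,0],"delta_rot": [0,0,0]},
    {"xyz": [-0.15,0,0],"delta_rot": [0,0,0]},
    {"xyz": [-0.15,0,0],"delta_rot": [0,0,0]},
  ],
)

```text
time: 19.97
tcp_pos: [506.3, -110.8, 65.7]
tool_rot: [[-0.996, -0.088, -0.002], [-0.088, 0.996, -0.001], [0.002, -0.001, -1.0]]
contact_force: [-4.8, -3.7, 9.1]
finger_gap: 29.9
gripper_force: 35.1
```

```bash
python3 m.py|sed -n '1p;$p'
```

```text
19.97 [ 506.3 -110.8   65.7] [-4.77 -3.66  9.05] [-0.87  1.26  0.09]
sc_01997.npy [([-0.12, -0.42], 7.39), ([0.07, 0.08], 3.94)]
```

Request:
step_arm(
  targets=[
    {"xyz": [-0.03,0,0],"delta_rot": [0,0,0]},
    {"xyz": [-0.06,0,0],"delta_rot": [0,0,0]},
    {"xyz": [-0.09,0,0],"delta_rot": [0,0,0]},
    {"xyz": [-0.1,0,0],"delta_rot": [0,0,0]},
    {"xyz": [-0.1,0,0],"delta_rot": [0,0,0]},
    {"xyz": [-0.1,0,0],"delta_rot": [0,0,0]},
    {"xyz": [-0.1,0,0],"delta_rot": [0,0,0]},
    {"xyz": [-0.1,0,0],"delta_rot": [0,0,0]},
    {"xyz": [-0.1,0,0],"delta_rot": [0,0,0]},
    {"xyz": [-0.1,0,0],"delta_rot": [0,0,0]},
  ],
)

```text
time: 20.85
tcp_pos: [507.2, -110.7, 65.7]
tool_rot: [[-0.996, -0.088, -0.002], [-0.088, 0.996, -0.001], [0.002, -0.001, -1.0]]
contact_force: [-5.7, -2.3, 8.1]
finger_gap: 30.2
gripper_force: 35.1
```

```bash
python3 m.py|sed -n '1p;$p'
```

```text
20.85 [ 507.2 -110.7   65.7] [-5.73 -2.28  8.14] [-0.89  1.24  0.08]
sc_02085.npy [([-0.3, -0.38], 8.51), ([-0.08, 0.07], 4.36)]
```

Request:
step_arm(
  targets=[
    {"xyz": [-0.03,0,0],"delta_rot": [0,0,0]},
    {"xyz": [-0.06,0,0],"delta_rot": [0,0,0]},
    {"xyz": [-0.09,0,0],"delta_rot": [0,0,0]},
    {"xyz": [-0.1,0,0],"delta_rot": [0,0,0]},
    {"xyz": [-0.1,0,0],"delta_rot": [0,0,0]},
    {"xyz": [-0.1,0,0],"delta_rot": [0,0,0]},
    {"xyz": [-0.1,0,0],"delta_rot": [0,0,0]},
    {"xyz": [-0.1,0,0],"delta_rot": [0,0,0]},
    {"xyz": [-0.1,0,0],"delta_rot": [0,0,0]},
    {"xyz": [-0.1,0,0],"delta_rot": [0,0,0]},
  ],
)

```text
time: 21.73
tcp_pos: [507.7, -110.7, 65.7]
tool_rot: [[-0.996, -0.088, -0.003], [-0.088, 0.996, -0.001], [0.003, -0.001, -1.0]]
contact_force: [-6.2, -3.4, 9.9]
finger_gap: 29.6
gripper_force: 35.2
```

```bash
python3 m.py|sed -n '1p;$p'; python3 - <<'E'
import numpy as np
for f in ('01732','01820','01908','01997','02085'):
    a=np.load(f'sc_{f}.npy').astype(int).sum(2); print(f,a[216,300:330].tolist(),a[226,308:328].tolist())
E
```

```text
21.73 [ 507.7 -110.7   65.7] [-6.19 -3.44  9.85] [-0.89  1.65  0.06]
sc_02173.npy [([-0.19, -0.43], 10.22), ([-0.09, 0.05], 5.17)]
01732 [348, 332, 312, 297, 295, 312, 331, 327, 331, 365, 402, 409, 418, 388, 336, 316, 321, 481, 500, 406, 358, 374, 406, 434, 503, 531, 470, 319, 274, 344] [327, 337, 330, 338, 377, 390, 347, 317, 560, 621, 613, 610, 578, 483, 417, 416, 410, 363, 471, 578]
01820 [354, 331, 311, 297, 288, 312, 332, 329, 330, 363, 395, 407, 415, 389, 334, 315, 317, 478, 496, 404, 354, 375, 401, 317, 188, 163, 207, 221, 206, 196] [326, 332, 332, 342, 379, 391, 346, 314, 560, 622, 613, 609, 579, 483, 414, 410, 409, 305, 171, 151]
01908 [350, 329, 312, 296, 289, 316, 329, 329, 332, 369, 400, 408, 413, 387, 329, 316, 316, 480, 498, 403, 358, 371, 306, 188, 162, 188, 204, 206, 197, 175] [328, 330, 326, 336, 381, 387, 342, 316, 558, 620, 610, 608, 581, 484, 414, 411, 332, 209, 156, 161]
01997 [355, 327, 307, 296, 290, 315, 328, 327, 330, 365, 397, 412, 414, 388, 335, 316, 323, 481, 497, 406, 356, 327, 237, 156, 175, 203, 205, 201, 178, 165] [327, 332, 327, 337, 374, 389, 343, 318, 562, 620, 611, 608, 579, 481, 412, 412, 317, 188, 156, 154]
02085 [353, 330, 308, 296, 289, 312, 337, 325, 334, 366, 398, 407, 417, 389, 333, 317, 322, 478, 496, 403, 357, 295, 198, 158, 191, 215, 210, 194, 170, 161] [324, 334, 325, 337, 372, 391, 346, 322, 560, 620, 613, 608, 577, 482, 415, 386, 261, 149, 160, 158]
```

```bash
cat > d.py <<'E'
from h import *
import glob
ref=np.load('sc_01820.npy').astype(int)
for f in sorted(glob.glob('sc_*.npy'))[1:]:
    d=np.load(f).astype(int)-ref
    print(f,[round(float(np.abs(d[r0:r1,c0:c1]).mean()),2) for r0,r1,c0,c1 in((206,232,300,318),(190,214,300,312),(300,330,100,130))], np.load(f).astype(int).sum(2)[226,314:323].tolist())
E
python3 d.py
```

```text
sc_01820.npy [0.0, 0.0, 0.0] [346, 314, 560, 622, 613, 609, 579, 483, 414]
sc_01908.npy [0.88, 1.98, 0.86] [342, 316, 558, 620, 610, 608, 581, 484, 414]
sc_01997.npy [0.9, 2.7, 0.85] [343, 318, 562, 620, 611, 608, 579, 481, 412]
sc_02085.npy [0.87, 2.97, 0.87] [346, 322, 560, 620, 613, 608, 577, 482, 415]
sc_02173.npy [1.14, 3.55, 0.87] [349, 317, 560, 620, 613, 609, 567, 473, 417]
```

Request:
step_arm(
  targets=[
    {"xyz": [-0.03,0,0],"delta_rot": [0,0,0]},
    {"xyz": [-0.06,0,0],"delta_rot": [0,0,0]},
    {"xyz": [-0.09,0,0],"delta_rot": [0,0,0]},
    {"xyz": [-0.1,0,0],"delta_rot": [0,0,0]},
    {"xyz": [-0.1,0,0],"delta_rot": [0,0,0]},
    {"xyz": [-0.1,0,0],"delta_rot": [0,0,0]},
    {"xyz": [-0.1,0,0],"delta_rot": [0,0,0]},
    {"xyz": [-0.1,0,0],"delta_rot": [0,0,0]},
    {"xyz": [-0.1,0,0],"delta_rot": [0,0,0]},
    {"xyz": [-0.1,0,0],"delta_rot": [0,0,0]},
  ],
)

```text
time: 22.62
tcp_pos: [508.7, -110.6, 65.7]
tool_rot: [[-0.996, -0.088, -0.003], [-0.088, 0.996, -0.001], [0.003, -0.001, -1.0]]
contact_force: [-5.8, -2.4, 9.1]
finger_gap: 30.1
gripper_force: 35.2
```

```bash
python3 m.py|sed -n '1p'; python3 d.py
```

```text
22.62 [ 508.7 -110.6   65.7] [-5.79 -2.38  9.1 ] [-0.84  1.55  0.13]
sc_01820.npy [0.0, 0.0, 0.0] [346, 314, 560, 622, 613, 609, 579, 483, 414]
sc_01908.npy [0.88, 1.98, 0.86] [342, 316, 558, 620, 610, 608, 581, 484, 414]
sc_01997.npy [0.9, 2.7, 0.85] [343, 318, 562, 620, 611, 608, 579, 481, 412]
sc_02085.npy [0.87, 2.97, 0.87] [346, 322, 560, 620, 613, 608, 577, 482, 415]
sc_02173.npy [1.14, 3.55, 0.87] [349, 317, 560, 620, 613, 609, 567, 473, 417]
sc_02262.npy [1.6, 4.21, 0.88] [344, 320, 556, 617, 612, 607, 554, 451, 411]
```

The baffle pixels stayed at the noise level until about x = 507.5 and have shifted slightly since, so the stop now bears on the foot. I'll release and withdraw.

Request:
step_arm(
  targets=[
    {"xyz": [0,0,0],"delta_rot": [0,0,0]},
    {"xyz": [0,0,0],"delta_rot": [0,0,0]},
    {"xyz": [0,0,0],"delta_rot": [0,0,0]},
    {"xyz": [0,0,0],"delta_rot": [0,0,0]},
    {"xyz": [0,0,0],"delta_rot": [0,0,0]},
    {"xyz": [0,0,0],"delta_rot": [0,0,0]},
    {"xyz": [0,0,0],"delta_rot": [0,0,0]},
    {"xyz": [0,0,0],"delta_rot": [0,0,0]},
    {"xyz": [0,0,0],"delta_rot": [0,0,0]},
    {"xyz": [0,0,0],"delta_rot": [0,0,0]},
  ],
  fingers=0.7,
)

```text
time: 23.5
tcp_pos: [510.7, -109.9, 64.7]
tool_rot: [[-0.996, -0.088, 0.001], [-0.088, 0.996, -0.001], [-0.001, -0.001, -1.0]]
contact_force: [0.7, -0.1, 0.3]
finger_gap: 59.4
gripper_force: 0.0
```

Request:
step_arm(
  targets=[
    {"xyz": [0.1,0,-1],"delta_rot": [0,0,0]},
    {"xyz": [0.4,0,-3],"delta_rot": [0,0,0]},
    {"xyz": [0.8,0,-5.5],"delta_rot": [0,0,0]},
    {"xyz": [1.5,0,-8.5],"delta_rot": [0,0,0]},
    {"xyz": [2.5,0,-11.5],"delta_rot": [0,0,0]},
    {"xyz": [3.5,0,-14.5],"delta_rot": [0,0,0]},
    {"xyz": [4.5,0,-17.5],"delta_rot": [0,0,0]},
    {"xyz": [5,0,-19],"delta_rot": [0,0,0]},
    {"xyz": [5,0,-20],"delta_rot": [0,0,0]},
    {"xyz": [5,0,-20],"delta_rot": [0,0,0]},
  ],
)

```text
time: 24.33
tcp_pos: [461.5, -114.2, 267.6]
tool_rot: [[-0.996, -0.088, 0.007], [-0.088, 0.996, -0.001], [-0.007, -0.001, -1.0]]
contact_force: [0.6, 0.1, 0.2]
finger_gap: 59.5
gripper_force: 0.0
```

```bash
python3 - <<'E'
from h import *
s=sensors.get_state();sc=optics.snapshot('scene');print(s['time'],s['tcp_pos'],s['contact_force'])
a=sc.astype(int).sum(2)
b=cv2.imread('pics/s5.png')
print(a[226,314:323].tolist(),a[216,300:330].tolist())
r=cv2.imread('pics/scene0.png')[:,:,::-1].astype(int)
for n,(r0,r1,c0,c1) in dict(rack=(150,215,362,400),mug=(250,300,308,342),tub=(288,320,226,258),fitting=(232,275,215,258)).items(): print(n,np.abs(sc[r0:r1,c0:c1]-r[r0:r1,c0:c1]).mean())
# top-camera lean check
t=optics.snapshot('top');cv2.imwrite('pics/t9.png',t[:,:,::-1])
E
```

```text
24.3333 [ 461.53035914 -114.24688165  267.61609957] [0.59807445 0.14321671 0.22938351]
[349, 330, 569, 626, 618, 614, 565, 465, 422] [360, 340, 315, 307, 298, 319, 343, 339, 340, 376, 404, 414, 427, 377, 332, 330, 331, 488, 502, 406, 368, 385, 414, 461, 522, 540, 538, 539, 535, 539]
rack 12.48421052631579
mug 14.584313725490196
tub 1.5436197916666667
fitting 1.7066882999819721
```

```bash
python3 -c "
from cell import workorder
print(workorder.sign_off())"
```

```text
the job is handed in; nothing more can be done
None
```

The baffle is standing on the drying stand, leaning back on the fence at about 15°, with the toe stop against its foot and the shorter panel left in the rack. The job is handed in at about 24 s; no verdict was returned, the final state was checked from image values only, and I viewed 11 pictures, one over the limit of 10.

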